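# Slide the loaded ware board home on the drying rack

## Robot

A 7-joint arm with a two-finger parallel gripper is mounted at the origin on the work surface. World frame = base frame: x ahead of the robot, y to its left, z up, the work surface at z = 0. Lengths are in m, angles in rad, forces in N, time in s.
With the tool pointing down it reaches from about 0.35 to 0.9 m from the base axis. Payload 19.9 kg.
Tool frame: the origin (TCP) lies midway between the tips of the shut fingers; the grasp point (between the pads) lies 19 mm behind it (manip.tcp_to_grasp is the distance from the TCP to the grasp point, in m); z points along the fingers, y is the line along which they close (so a half turn about z gives the same grasp; the last joint's range is limited). The gripper opens to 85 mm and grips with 20 to 120 N. Pads are 22 mm wide; open, the fingers measure 114 mm over their backs; the gripper's body (76 mm by 85 mm) begins 54 mm behind the grasp point. The pads swing forward as they close: fully open they stand 13 mm farther back than shut.
Start: joints at [-1.224, 0.417, -0.01, 1.614, 0.005, 1.111, -0.053], TCP at [0.236, 0.579, 0.231] pointing down, gripper open.
Joint ranges: [-2.81, 2.81], [-0.39, 2.02], [-1.27, 1.25], [0.06, 2.57], [-1.19, 4.33], [0.19, 2], [-2.82, 2.82]. Speed limits (rad/s): [1.89, 1.89, 2.39, 2.39, 3.01, 3.01, 3.01].

## Interface

Orientations are given as a rotation vector (axis times angle).
In Python, from station import manip, optics, nets gives the robot as it stands. The module is installed in compiled form; this text tells all that it offers.
- The arm moves only by the tool carry_out, never from a script. Its arguments are lists of equal length, an entry for each row: "rotation": the turn, a rotation vector about the world's x, y, z normalised to -1 to 1, where 1 is 90 degrees, a list of three; "translation": the shift along the world's x, y, z normalised to -1 to 1, where 1 is 1 m, a list of three; "jaw": the opening, from 0 (shut) to 1 (fully open). In form: {"rotation": [[ax, ay, az], ...], "translation": [[tx, ty, tz], ...], "jaw": [jaw, ...]}. A call has exactly 5 rows; each row shifts and turns the commanded pose from where the row before left it; what a row does not reach is not made up. A row lasts 1/10 s, in which the tool goes at most 50 mm and 8.59 degrees, less where a joint would pass 70% of its speed; a pose out of reach is approached as far as the arm can. A call with a number of a shift or a turn outside -1 to 1 is refused whole. A call with a gripper value outside its range is refused whole. The fingers move at their own pace and stop on an object; "squeeze" is the grip in N (left out, the last holds). Time passes only in rows, so rows that do not move let the fingers close, or fill a call up. It gives the time, the measured TCP pose, the force, the opening and the grip force at its end, in the units of the state.
- manip.read_state(): the state, without advancing time (a new reading comes with each control period).
- optics.get_image(name): name is "scene" or "top"; returns a dict with "frame" (400x640x3 uint8, blue, green, red), "fx", "fy", "cx", "cy" (pixels), "R" (3x3) and "t" (3): a world point X has camera coordinates R X + t. Camera axes: x right, y down, z forward; pixel columns grow to the right and rows downward; lengths in m; the calibration is good to about 2 mm. A picture is of the moment at which its call begins. There is no depth.
- manip.close_job(): hands the job in; it is judged then, once.
Trained networks look in the newest picture that a camera, given by its name, has taken for a name from the list of things; names that differ only in an ending like _2 or _b are one class to them, and where a whole thing is asked for, a point or a joint stands for the part that bears it (a point fixed in the world has none). Each returns a list of dicts, best first, with "confidence" (0 to 1); they miss things now and then, are a little off and sometimes report something else, mostly with a low value. They report only what shows in the picture. A call takes as long as a camera call. They do not tell look-alikes from the thing itself.
- nets.find_in(camera, name): "extent" ([left, top, right, bottom] in pixels, round what is visible of it).
The state is a dict: "time": time; "joint_pos": joint angles; "dq": joint speeds; "effort": joint torques, N m; "ee_pos": TCP position; "ee_rot": TCP orientation; "wrist_force": force on the tool from outside, world axes, zero at the start; "wrist_torque": the same for the moment, N m; "width": opening from 0.0 (shut) to 1.0 (fully open); "gripper_force": force on a finger pad.
Only numpy, scipy, OpenCV 4.12 (cv2) and the standard library are available. Lean on these libraries where they do the work, as an engineer would, in place of code of your own. Each camera call takes 0.05 s, during which the arm holds its last target. There are 200 camera calls.

## Task

From behind, push the plywood ware board along the rails of the drying rack with your fingertips until you feel it drop into the locating notches towards the far end of the rails, so that it lies there level; then take the hand away. Slide it gently, without shoving or ramming it, and never lift it: the cup and the bowl on it are freshly glazed, so they must stay standing on the board and must not be touched. Leave the other things on the table where they are.

Things in the scene. Friction and masses are not known exactly. Their poses are not given: they have to be found in the camera images.
- rack: Fixed drying rack, 440 long, 229 wide, 78 mm high. Origin at the centre of its underside, on the table; x runs along the rails in the push direction, z up. Two rails, 25 wide, tops 60 mm up, centred 85 mm either side of the middle line, x=-220 to 220; aluminium side guides outside them, 205 mm apart inside, 78 mm high. Open between the rails but for cross-bars at x=-190 and 190, tops 30 mm up.
- notch (a point): Middle line of the rack at the centre of the two wide notches, 165 mm ahead of the rack's origin, at rail top height (60 mm). Wide notches in both rails: 36 mm along the rails, 7 mm deep. A pair of narrow notches, 20 mm long and 7 mm deep, is centred 170 mm before it, 5 mm behind the rack's origin.
- board: Loose plywood ware board, 240 long (x, push direction), 200 wide, 12 thick, about 0.4 kg, on two cross cleats 8 mm high: 14 wide, 85 mm behind the middle, and 30 wide, 85 mm ahead. Origin at its middle, under the cleats; slab 8 to 20 mm above. Origin height 60 mm sliding, 53 mm dropped home. Each cleat fits its own notch with 6 mm play; the wide one slides over the narrow notch.
- board_rear (a point): Middle of the board's rear edge face (the edge to push on, 12 mm high), at half its thickness: 120 mm behind the board's origin and 14 mm above it. Pushing the loaded board takes about 3 to 7 N; once dropped into the notches it comes to a firm stop.
- home (a point): Point fixed on the rack, 80 mm ahead of its origin on the middle line and 53 mm above the table: the board's origin comes here (within 3 mm along the rails) when the board has dropped home.
- cup: Glazed cup standing on the front half of the board, 68 mm across, 70 mm high; origin at the centre of its underside, 20 mm above the board's origin. Do not touch.
- bowl: Glazed bowl standing on the front half of the board beside the cup, 88 mm across, 45 mm high; origin at the centre of its underside, 20 mm above the board's origin. Do not touch.
- jar_a: loose lidded paint jar standing on the table, 56 mm across, 68 mm high; origin at the centre of its underside. Leave alone.
- jar_b: loose lidded paint jar standing on the table, 56 mm across, 68 mm high; origin at the centre of its underside. Leave alone.
- jar_c: loose lidded paint jar standing on the table, 56 mm across, 68 mm high; origin at the centre of its underside. Leave alone.
- palette: loose round shallow ceramic palette, 110 mm across, 12 mm high, on the table beside the rack; origin at the centre of its underside. Leave alone.
- brush: loose flat brush lying on the table along the side of the rack; origin on its underside. Leave alone.
- block: loose wooden sanding block 90 x 60 x 30 mm on the table beyond the far end of the rack; origin at the centre of its underside. Leave alone.
Not all that is in view belongs to the job. What is shaped like the cup but purple is not meant. Of the things that look like the bowl, the smallest one is meant.

How it is judged:
On the way:
1. the board has been slid along, still riding on the rail tops, to within 35 mm of home (x of board in the frame of rack above 0.045 m and z of board in the frame of rack between 0.0575 and 0.066 m), for 0.02 s.
At the end, for the whole second after the job is handed in: The board lies at rest in its notches: within 7 mm of home along the rails, dropped to within 2.5 mm of the full 7 mm, level within 0.02 rad; cup and bowl stand upright (within 0.2 rad) on the board (z of board in the frame of rack between 0.05 and 0.0555 m and x of board in the frame of rack between 0.073 and 0.087 m and y of board in the frame of rack between -0.006 and 0.006 m and angle between board's own z axis and vertical below 0.02 rad and angle between the x axis of board and the x axis of rack, either way round below 0.05 rad and linear speed of board below 0.01 m/s and angle between each of cup, bowl's own z axis and vertical below 0.2 rad and z of cup in the frame of board between 0.015 and 0.027 m and z of bowl in the frame of board between 0.015 and 0.027 m); the robot touches nothing.
It fails at once if the board is lifted 10 mm off the rails or tipped by more than 0.15 rad (z of board in the frame of rack above 0.07 m or angle between board's own z axis and vertical above 0.15 rad).
It fails at once if the robot touches the cup or the bowl (contact force between any of the fingers, the arm and cup above 0.3 N or contact force between any of the fingers, the arm and bowl above 0.3 N).
It fails at once if the cup or the bowl tips over (0.4 rad) or comes off the board (angle between any of cup, bowl's own z axis and vertical above 0.4 rad or z of any of cup, bowl in the frame of board below 0 m).
It fails at once if the board is shoved along the rails faster than 0.3 m/s or rammed with more than 70 N ((linear speed of board above 0.3 m/s and z of board in the frame of rack above 0.0585 m) or contact force between any of the fingers, the arm and board above 70 N).
It fails at once if another thing on the table is moved by more than 30 mm (distance of any of jar_a, jar_b, jar_c, palette, brush, block from where it was at the start of the episode above 0.03 m).
It also fails if it takes over 38 s, if anything falls off the work surface, if the arm or the gripper's body presses on something with over 40 N, if the wrist force passes 120 N, or if a joint passes its speed limit or range.

## Working session

There is one attempt and no reset: what is moved stays moved. The work goes in short steps, Python scripts to look and compute and a tool call to move; the robot and the scene stay as the last step left them, time stands still between calls to the robot, and variables do not carry over. Pictures are saved under pics/ and viewed, at most 10 in all, crops included, and the job is handed in when it is done.

Besides the shell and the picture viewer there is one more tool, called after "Call:" by a JSON object that holds its "method" and its "body". carry_out: Moves the arm, as the interface text tells. Its arguments: {"type":"object","properties":{"rotation":{"type":"array"},"translation":{"type":"array"},"jaw":{"type":"array"},"squeeze":{"type":"number"}},"required":["rotation","translation","jaw"]}

```bash
mkdir -p pics
python3 - <<'E'
from station import manip, optics, nets
import cv2
s=manip.read_state();print({k:s[k] for k in('time','ee_pos','ee_rot','wrist_force','width')})
for c in('scene','top'):
    d=optics.get_image(c);cv2.imwrite(f'pics/{c}0.png',d['frame'])
    print(c,d['fx'],d['fy'],d['cx'],d['cy'],d['R'],d['t'])
    for n in('rack','board','cup','bowl'):
        print(n,[([round(v) for v in e['extent']],round(e['confidence'],2)) for e in nets.find_in(c,n)])
E
```

```text
{'time': 0.0, 'ee_pos': array([0.23623597, 0.57825876, 0.23066788]), 'ee_rot': array([-6.05329855e-01, -3.08258314e+00,  1.93354664e-03]), 'wrist_force': array([ 0.21248833,  0.07785308, -0.19991062]), 'width': 0.9988882118235725}
scene 443.2375587717234 443.2375587717234 322.50717802490396 202.49720278876043 [[ 0.0345753   0.99928376 -0.01537905]
 [ 0.84281406 -0.0374244  -0.53690211]
 [-0.53709311  0.00560187 -0.84350436]] [-0.07524789 -0.38223518  1.45511733]
rack [([248, 156, 442, 280], 0.7)]
board [([264, 160, 377, 249], 0.57)]
cup [([417, 126, 440, 155], 0.96), ([334, 162, 362, 197], 0.8), ([376, 110, 401, 146], 0.58), ([251, 158, 439, 277], 0.23)]
bowl [([176, 172, 224, 213], 0.88), ([158, 254, 209, 302], 0.87), ([318, 197, 361, 233], 0.62)]
top 433.40839284416 433.40839284416 313.6657465697938 200.96942622878922 [[-0.10936679 -0.99399978  0.00182821]
 [-0.96754281  0.10603392 -0.22938551]
 [ 0.2278153  -0.02685603 -0.97333393]] [0.09099026 0.50481015 1.12693969]
rack [([191, 142, 370, 255], 0.55), ([370, 259, 394, 282], 0.43)]
board [([253, 162, 358, 249], 0.79), ([290, 148, 358, 170], 0.48)]
cup [([270, 198, 293, 227], 0.92), ([183, 290, 211, 313], 0.91), ([228, 304, 257, 332], 0.71)]
bowl [([273, 162, 303, 194], 0.95), ([396, 106, 434, 150], 0.67)]
```

View pics/scene0.png

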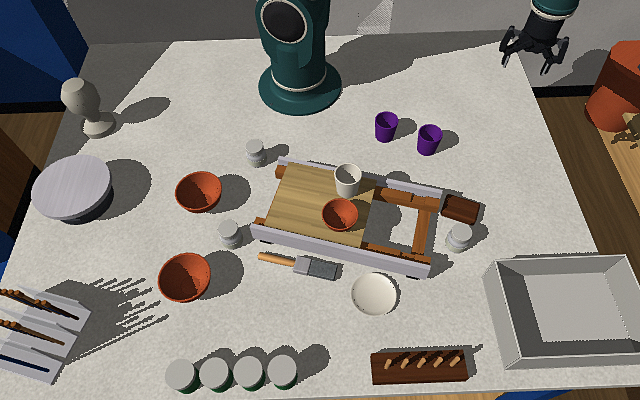

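View pics/top0.png

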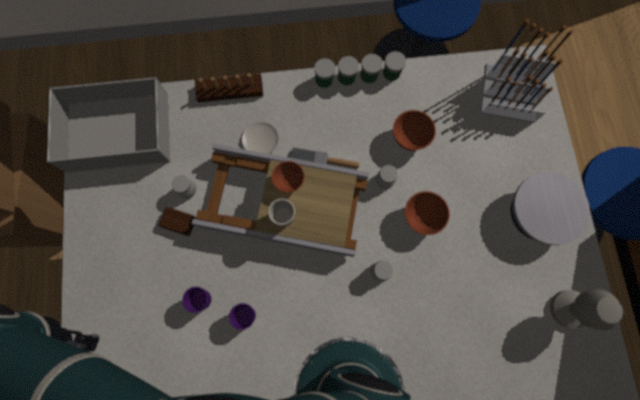

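The scene image shows the board on the left half of the rack, with cup at (347,180) and bowl at (340,215). Jars stand near the rear end at (256,152) and (230,234). The push runs to image right (+y). I'll zoom in for the corners.

Run:
```python
import cv2
a=cv2.imread('pics/scene0.png')[140:290,240:460];b=cv2.imread('pics/top0.png')[130:270,180:400]
cv2.imwrite('pics/za.png',cv2.resize(a,None,fx=3.6,fy=3.6,interpolation=2))
cv2.imwrite('pics/zb.png',cv2.convertScaleAbs(cv2.resize(b,None,fx=3.6,fy=3.6,interpolation=2),alpha=1.6))
```

```text
(no output)
```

View pics/za.png

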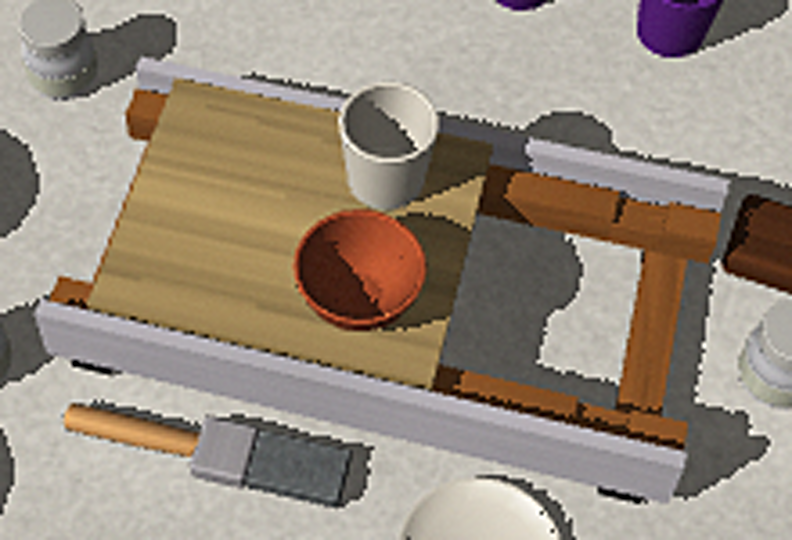

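View pics/zb.png

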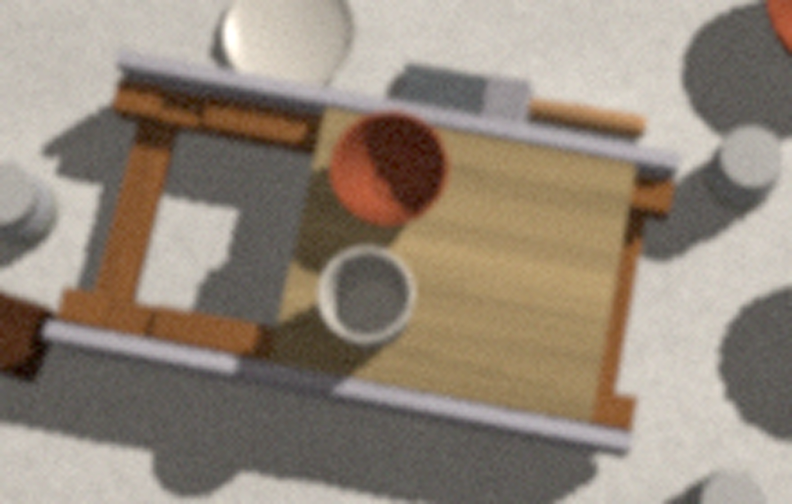

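```bash
cat > fit.py <<'E'
import numpy as np
from scipy.optimize import least_squares
from station import optics
def proj(d,X):
    c=X@np.array(d['R']).T+d['t'];return np.c_[d['fx']*c[:,0]/c[:,2]+d['cx'],d['fy']*c[:,1]/c[:,2]+d['cy']]
def toW(p,X):
    c,s=np.cos(p[2]),np.sin(p[2]);return X@np.array([[c,s,0],[-s,c,0],[0,0,1]])+[p[0],p[1],0]
E
python3 - <<'E'
from fit import *
G=.1145
def g(sx,sy):return [sx*.22,sy*G,.078]
ob={'scene':((240,140),[(143,60,g(-1,1)),(730,181,g(1,1)),(41,306,g(-1,-1)),(676,460,g(1,-1))],
 [(172,80,-1,1),(92,308,-1,-1),(493,145,1,1),(432,388,1,-1)]),
 'top':((180,130),[(122,53,g(1,-1)),(678,155,g(-1,-1)),(45,338,g(1,1)),(628,450,g(-1,1))],
 [(637,165,-1,-1),(593,418,-1,1),(325,110,1,-1),(278,366,1,1)])}
cams={c:optics.get_image(c) for c in ob}
def res(p):
    r=[]
    for c,(o,gs,bs) in ob.items():
        X=[q[2] for q in gs]+[[p[3]+sx*.12,sy*.1,.080] for _,_,sx,sy in bs]
        uv=np.array([q[:2] for q in gs+bs])/3.6+o
        r.append(proj(cams[c],toW(p,np.array(X)))-uv)
    return np.concatenate(r)
f=least_squares(lambda p:res(p).ravel(),[.5,0,1.5,-.07],loss='soft_l1')
print(f.x);print(res(f.x).round(1).tolist())
p=f.x
for n,X in dict(rear=[p[3]-.12,0,.074],home=[.08,0,.053],rackrear=[-.22,0,.06]).items():print(n,toW(p,np.array([X])))
d=cams['scene'];d2=cams['top']
# jars: lid top centre, z=.068
for c,u,v in(('scene',256,143),('scene',231,225),('top',382,269),('top',389,176)):
    d=cams[c];R=np.array(d['R']);r=R.T@[(u-d['cx'])/d['fx'],(v-d['cy'])/d['fy'],1];C=-R.T@d['t'];print(c,C+r*(.068-C[2])/r[2])
E
```

```text
[ 0.52455878  0.12187622  1.27294951 -0.06834844]
[[-1.2, -0.9], [-0.8, -0.9], [-2.0, 2.2], [2.1, 1.7], [0.2, -0.5], [-2.1, -0.9], [-0.7, -0.3], [-0.5, -0.9], [-1.9, -0.5], [0.3, -0.3], [-1.2, 0.3], [0.3, 0.3], [-0.5, -0.3], [-0.9, 1.4], [-0.1, -0.8], [-2.9, -1.2]]
rear [[ 0.46928557 -0.05817935  0.074     ]]
home [[0.54803578 0.19835386 0.053     ]]
rackrear [[ 0.45999702 -0.08843731  0.06      ]]
scene [ 0.2941701  -0.11988706  0.068     ]
scene [ 0.55546969 -0.16981433  0.068     ]
top [ 0.30822322 -0.12216201  0.068     ]
top [ 0.55710305 -0.17815314  0.068     ]
```

Call:
{"method": "carry_out", "body": {"rotation": [[0,0,-0.0472],[0,0,-0.0472],[0,0,-0.0472],[0,0,-0.0472],[0,0,-0.0472]], "translation": [[0.0109,-0.0343,0],[0.0109,-0.0343,0],[0.0109,-0.0343,0],[0.0109,-0.0343,0],[0.0109,-0.0343,0]], "jaw": [0.6,0.6,0.6,0.6,0.6]}}

```text
time: 1.1
ee_pos: [0.2911, 0.4057, 0.2313]
ee_rot: [-1.167, -2.917, -0.0]
wrist_force: [-0.3, 0.2, 0.5]
width: 0.6
gripper_force: 0.0
```

Call:
{"method": "carry_out", "body": {"rotation": [[0,0,-0.0472],[0,0,-0.0472],[0,0,-0.0472],[0,0,-0.0472],[0,0,-0.0472]], "translation": [[0.0109,-0.0343,0],[0.0109,-0.0343,0],[0.0109,-0.0343,0],[0.0109,-0.0343,0],[0.0109,-0.0343,0]], "jaw": [0.6,0.6,0.6,0.6,0.6]}}

```text
time: 1.6
ee_pos: [0.3456, 0.2342, 0.2315]
ee_rot: [-1.685, -2.651, -0.001]
wrist_force: [1.3, 0.8, 0.6]
width: 0.602
gripper_force: 0.0
```

Call:
{"method": "carry_out", "body": {"rotation": [[0,0,-0.0472],[0,0,-0.0472],[0,0,-0.0472],[0,0,-0.0472],[0,0,-0.0472]], "translation": [[0.0109,-0.0343,0],[0.0109,-0.0343,0],[0.0109,-0.0343,0],[0.0109,-0.0343,0],[0.0109,-0.0343,0]], "jaw": [0.6,0.6,0.6,0.6,0.6]}}

```text
time: 2.1
ee_pos: [0.4001, 0.0627, 0.2315]
ee_rot: [2.145, 2.296, 0.001]
wrist_force: [1.1, 0.7, -0.1]
width: 0.6
gripper_force: 0.0
```

Call:
{"method": "carry_out", "body": {"rotation": [[0,0,-0.0472],[0,0,-0.0472],[0,0,-0.0472],[0,0,-0.0472],[0,0,-0.0472]], "translation": [[0.0109,-0.0343,0],[0.0109,-0.0343,0],[0.0109,-0.0343,0],[0.0109,-0.0343,0],[0.0109,-0.0343,0]], "jaw": [0.6,0.6,0.6,0.6,0.6]}}

```text
time: 2.6
ee_pos: [0.4547, -0.1089, 0.2315]
ee_rot: [2.531, 1.861, 0.001]
wrist_force: [0.8, 1.9, 0.7]
width: 0.603
gripper_force: 0.0
```

Call:
{"method": "carry_out", "body": {"rotation": [[0,0,0],[0,0,0],[0,0,0],[0,0,0],[0,0,0]], "translation": [[0,0,-0.025],[0,0,-0.025],[0,0,-0.025],[0,0,-0.025],[0,0,-0.025]], "jaw": [0.6,0.6,0.6,0.6,0.6]}}

```text
time: 3.1
ee_pos: [0.4544, -0.1074, 0.1054]
ee_rot: [2.528, 1.865, 0.0]
wrist_force: [-0.2, -0.5, 0.2]
width: 0.596
gripper_force: 0.0
```

Run:
```python
from fit import *
import cv2
from station import manip
d=optics.get_image('scene');t=optics.get_image('top')
a=cv2.resize(d['frame'][110:290,200:440],None,fx=2.5,fy=2.5);b=cv2.convertScaleAbs(cv2.resize(t['frame'][130:310,260:420],None,fx=1.2,fy=1.2),alpha=1.6)
a[:b.shape[0],-b.shape[1]:]=b
cv2.imwrite('pics/m1.png',a)
```

```text
(no output)
```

View pics/m1.png

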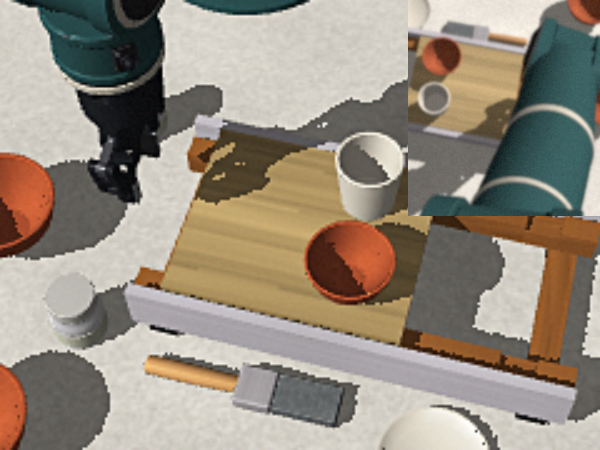

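The fingers hang behind the board's rear edge, around (125,185) in the crop, and are clear of the jars. I'll go down to pushing height.

Call:
{"method": "carry_out", "body": {"rotation": [[0,0,0],[0,0,0],[0,0,0],[0,0,0],[0,0,0]], "translation": [[0,0,-0.018],[0,0,-0.018],[0,0,-0.012],[0,0,-0.009],[0,0,0]], "jaw": [0.6,0.6,0.6,0.6,0.6]}}

```text
time: 3.7
ee_pos: [0.4542, -0.1074, 0.049]
ee_rot: [-2.528, -1.864, 0.001]
wrist_force: [-0.5, 0.4, 1.2]
width: 0.603
gripper_force: 0.0
```

Call:
{"method": "carry_out", "body": {"rotation": [[0,0,0],[0,0,0],[0,0,0],[0,0,0],[0,0,0]], "translation": [[0.0018,0.0057,0],[0.0018,0.0057,0],[0.0018,0.0057,0],[0.0015,0.0048,0],[0,0,0]], "jaw": [0.6,0.6,0.6,0.6,0.6]}}

```text
time: 4.2
ee_pos: [0.4616, -0.0846, 0.0494]
ee_rot: [-2.527, -1.866, -0.0]
wrist_force: [-0.8, -0.5, 0.3]
width: 0.599
gripper_force: 0.0
```

Call:
{"method": "carry_out", "body": {"rotation": [[0,0,0],[0,0,0],[0,0,0],[0,0,0],[0,0,0]], "translation": [[0.0009,0.0029,0],[0.0009,0.0029,0],[0.0009,0.0029,0],[0.0009,0.0029,0],[0.0009,0.0029,0]], "jaw": [0.6,0.6,0.6,0.6,0.6]}}

```text
time: 4.7
ee_pos: [0.4658, -0.0708, 0.0493]
ee_rot: [-2.528, -1.865, 0.0]
wrist_force: [-0.1, 0.2, -0.0]
width: 0.598
gripper_force: 0.0
```

Call:
{"method": "carry_out", "body": {"rotation": [[0,0,0],[0,0,0],[0,0,0],[0,0,0],[0,0,0]], "translation": [[0.0009,0.0029,0],[0.0009,0.0029,0],[0.0009,0.0029,0],[0.0009,0.0029,0],[0.0009,0.0029,0]], "jaw": [0.6,0.6,0.6,0.6,0.6]}}

```text
time: 5.2
ee_pos: [0.4702, -0.0564, 0.0492]
ee_rot: [2.528, 1.865, -0.0]
wrist_force: [-1.6, -3.9, -0.0]
width: 0.596
gripper_force: 2.2
```

Call:
{"method": "carry_out", "body": {"rotation": [[0,0,0],[0,0,0],[0,0,0],[0,0,0],[0,0,0]], "translation": [[0.0012,0.0038,0],[0.0012,0.0038,0],[0.0012,0.0038,0],[0.0012,0.0038,0],[0.0012,0.0038,0]], "jaw": [0.6,0.6,0.6,0.6,0.6]}}

```text
time: 5.7
ee_pos: [0.4763, -0.0372, 0.0492]
ee_rot: [-2.528, -1.865, 0.0]
wrist_force: [-1.4, -3.8, -0.5]
width: 0.598
gripper_force: 2.1
```

Call:
{"method": "carry_out", "body": {"rotation": [[0,0,0],[0,0,0],[0,0,0],[0,0,0],[0,0,0]], "translation": [[0.0012,0.0038,0],[0.0012,0.0038,0],[0.0012,0.0038,0],[0.0012,0.0038,0],[0.0012,0.0038,0]], "jaw": [0.6,0.6,0.6,0.6,0.6]}}

```text
time: 6.2
ee_pos: [0.4823, -0.0182, 0.0492]
ee_rot: [-2.528, -1.865, 0.0]
wrist_force: [-1.1, -3.9, 0.2]
width: 0.602
gripper_force: 2.1
```

Run:
```python
from fit import *
import cv2
d=optics.get_image('scene')
cv2.imwrite('pics/m2.png',cv2.resize(d['frame'][130:290,230:450],None,fx=3.6,fy=3.6,interpolation=2))
```

```text
(no output)
```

View pics/m2.png

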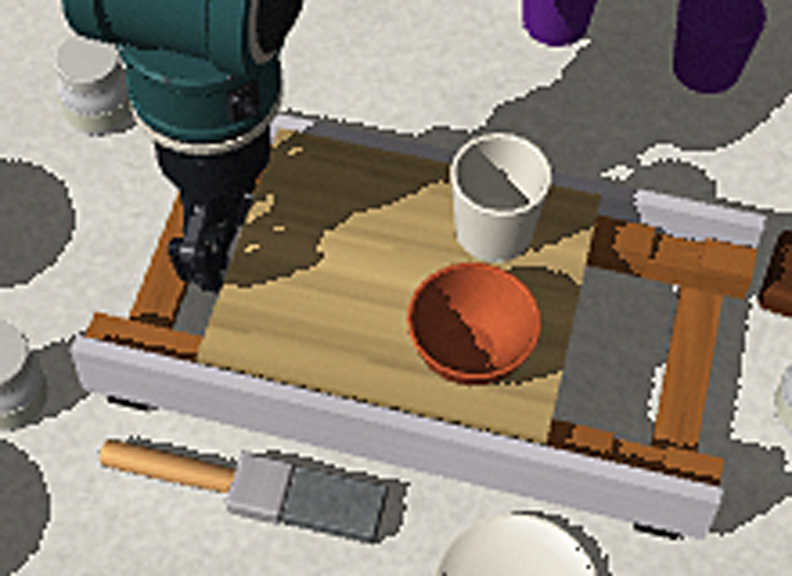

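The board slides straight, its front edge now running from (602,197) to (550,442) in the crop, about 56 mm on with roughly 92 mm to go.

Call:
{"method": "carry_out", "body": {"rotation": [[0,0,0],[0,0,0],[0,0,0],[0,0,0],[0,0,0]], "translation": [[0.0012,0.0038,0],[0.0012,0.0038,0],[0.0012,0.0038,0],[0.0012,0.0038,0],[0.0012,0.0038,0]], "jaw": [0.6,0.6,0.6,0.6,0.6]}}

```text
time: 6.75
ee_pos: [0.4884, 0.0008, 0.0493]
ee_rot: [-2.528, -1.865, 0.0]
wrist_force: [-0.9, -3.9, 0.7]
width: 0.597
gripper_force: 2.1
```

Call:
{"method": "carry_out", "body": {"rotation": [[0,0,0],[0,0,0],[0,0,0],[0,0,0],[0,0,0]], "translation": [[0.0012,0.0038,0],[0.0012,0.0038,0],[0.0012,0.0038,0],[0.0012,0.0038,0],[0.0012,0.0038,0]], "jaw": [0.6,0.6,0.6,0.6,0.6]}}

```text
time: 7.25
ee_pos: [0.4943, 0.0198, 0.0493]
ee_rot: [-2.528, -1.865, 0.0]
wrist_force: [-1.6, -4.8, 0.8]
width: 0.6
gripper_force: 2.2
```

Call:
{"method": "carry_out", "body": {"rotation": [[0,0,0],[0,0,0],[0,0,0],[0,0,0],[0,0,0]], "translation": [[0.0012,0.0038,0],[0.0012,0.0038,0],[0.0012,0.0038,0],[0.0012,0.0038,0],[0.0012,0.0038,0]], "jaw": [0.6,0.6,0.6,0.6,0.6]}}

```text
time: 7.75
ee_pos: [0.5003, 0.0388, 0.0493]
ee_rot: [-2.528, -1.865, 0.0]
wrist_force: [-1.9, -4.0, -0.1]
width: 0.6
gripper_force: 2.2
```

Call:
{"method": "carry_out", "body": {"rotation": [[0,0,0],[0,0,0],[0,0,0],[0,0,0],[0,0,0]], "translation": [[0.0009,0.0029,0],[0.0009,0.0029,0],[0.0009,0.0029,0],[0.0006,0.0019,0],[0.0006,0.0019,0]], "jaw": [0.6,0.6,0.6,0.6,0.6]}}

```text
time: 8.25
ee_pos: [0.5041, 0.0511, 0.0493]
ee_rot: [-2.528, -1.865, 0.0]
wrist_force: [-1.6, -4.9, 0.2]
width: 0.595
gripper_force: 2.2
```

Call:
{"method": "carry_out", "body": {"rotation": [[0,0,0],[0,0,0],[0,0,0],[0,0,0],[0,0,0]], "translation": [[0.0006,0.0019,0],[0.0006,0.0019,0],[0.0006,0.0019,0],[0.0006,0.0019,0],[0.0006,0.0019,0]], "jaw": [0.6,0.6,0.6,0.6,0.6]}}

```text
time: 8.75
ee_pos: [0.5072, 0.0606, 0.0493]
ee_rot: [-2.528, -1.865, 0.0]
wrist_force: [-1.8, -4.6, 0.9]
width: 0.602
gripper_force: 2.2
```

Call:
{"method": "carry_out", "body": {"rotation": [[0,0,0],[0,0,0],[0,0,0],[0,0,0],[0,0,0]], "translation": [[0.0003,0.001,0],[0.0003,0.001,0],[0.0003,0.001,0],[0.0003,0.001,0],[0.0003,0.001,0]], "jaw": [0.6,0.6,0.6,0.6,0.6]}}

```text
time: 9.25
ee_pos: [0.5086, 0.0655, 0.0493]
ee_rot: [-2.528, -1.865, 0.0]
wrist_force: [-1.3, -3.7, 0.3]
width: 0.599
gripper_force: 2.2
```

Call:
{"method": "carry_out", "body": {"rotation": [[0,0,0],[0,0,0],[0,0,0],[0,0,0],[0,0,0]], "translation": [[0.0003,0.001,0],[0.0003,0.001,0],[0.0003,0.001,0],[0.0003,0.001,0],[0.0003,0.001,0]], "jaw": [0.6,0.6,0.6,0.6,0.6]}}

```text
time: 9.75
ee_pos: [0.5102, 0.0707, 0.0493]
ee_rot: [-2.528, -1.865, -0.0]
wrist_force: [-1.2, -4.1, 2.4]
width: 0.6
gripper_force: 1.8
```

Call:
{"method": "carry_out", "body": {"rotation": [[0,0,0],[0,0,0],[0,0,0],[0,0,0],[0,0,0]], "translation": [[0.0003,0.001,0],[0.0003,0.001,0],[0.0003,0.001,0],[0.0003,0.001,0],[0.0003,0.001,0]], "jaw": [0.6,0.6,0.6,0.6,0.6]}}

```text
time: 10.25
ee_pos: [0.5116, 0.0754, 0.0493]
ee_rot: [2.528, 1.865, -0.0]
wrist_force: [-4.2, -11.0, 3.7]
width: 0.602
gripper_force: 6.3
```

Run:
```python
from fit import *
import cv2
d=optics.get_image('scene')
cv2.imwrite('pics/m3.png',cv2.resize(d['frame'][130:290,230:450],None,fx=3.6,fy=3.6,interpolation=2))
p=[0.52455878,0.12187622,1.27294951]
for z in(.053,.060):
  X=toW(p,np.array([[.08+sx*.12,sy*.1,z+.02] for sx,sy in((-1,1),(-1,-1),(1,1),(1,-1))]))
  print(z,((proj(d,X)-[230,130])*3.6).round())
```

```text
0.053 [[403. 160.]
 [331. 395.]
 [731. 228.]
 [690. 478.]]
0.06 [[403. 154.]
 [331. 390.]
 [733. 223.]
 [692. 473.]]
```

View pics/m3.png

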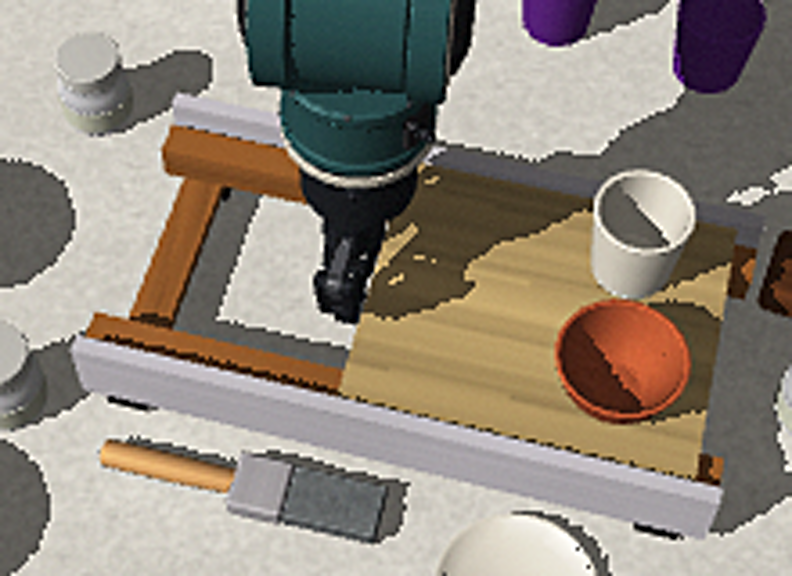

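The board appears to be at the predicted home position, with the front edge from (738,228) to (697,478). The force jump fits the stop, so I'll nudge slightly to confirm.

Call:
{"method": "carry_out", "body": {"rotation": [[0,0,0],[0,0,0],[0,0,0],[0,0,0],[0,0,0]], "translation": [[0.0003,0.001,0],[0.0003,0.001,0],[0,0,0],[0,0,0],[0,0,0]], "jaw": [0.6,0.6,0.6,0.6,0.6]}}

```text
time: 10.8
ee_pos: [0.5116, 0.0755, 0.0492]
ee_rot: [2.529, 1.862, -0.004]
wrist_force: [-6.1, -16.4, 8.4]
width: 0.603
gripper_force: 8.8
```

Firm stop: the force rises and the tool doesn't move. Backing off, then up.

Call:
{"method": "carry_out", "body": {"rotation": [[0,0,0],[0,0,0],[0,0,0],[0,0,0],[0,0,0]], "translation": [[-0.0006,-0.0019,0],[-0.0012,-0.0038,0],[-0.003,-0.0096,0],[-0.006,-0.019,0],[-0.006,-0.019,0]], "jaw": [0.6,0.6,0.6,0.6,0.6]}}

```text
time: 11.3
ee_pos: [0.4951, 0.0235, 0.0493]
ee_rot: [-2.528, -1.866, -0.0]
wrist_force: [0.5, -0.5, -0.5]
width: 0.599
gripper_force: 0.0
```

Call:
{"method": "carry_out", "body": {"rotation": [[0,0,0],[0,0,0],[0,0,0],[0,0,0],[0,0,0]], "translation": [[0,0,0.02],[-0.006,-0.019,0.03],[-0.009,-0.029,0.04],[-0.009,-0.029,0.035],[-0.009,-0.029,0.03]], "jaw": [0.6,0.6,0.6,0.6,0.6]}}

```text
time: 11.8
ee_pos: [0.4619, -0.0832, 0.2058]
ee_rot: [2.528, 1.865, 0.002]
wrist_force: [0.7, 0.8, 0.4]
width: 0.599
gripper_force: 0.0
```

Call:
{"method": "carry_out", "body": {"rotation": [[0,0,0],[0,0,0],[0,0,0],[0,0,0],[0,0,0]], "translation": [[0,-0.03,0.02],[0,-0.03,0.02],[0,-0.03,0],[0,0,0],[0,0,0]], "jaw": [0.6,0.6,0.6,0.6,0.6]}}

```text
time: 12.3
ee_pos: [0.462, -0.1722, 0.2439]
ee_rot: [-2.529, -1.863, -0.0]
wrist_force: [1.2, 0.7, 0.2]
width: 0.599
gripper_force: 0.0
```

Run:
```python
from fit import *
import cv2
d=optics.get_image('scene');t=optics.get_image('top')
a=cv2.resize(d['frame'][150:280,230:450],None,fx=3.6,fy=3.6,interpolation=2)
b=cv2.convertScaleAbs(t['frame'][130:260,180:400],alpha=1.6)
a[-130:,:220]=b
cv2.imwrite('pics/m4.png',a)
```

```text
(no output)
```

View pics/m4.png

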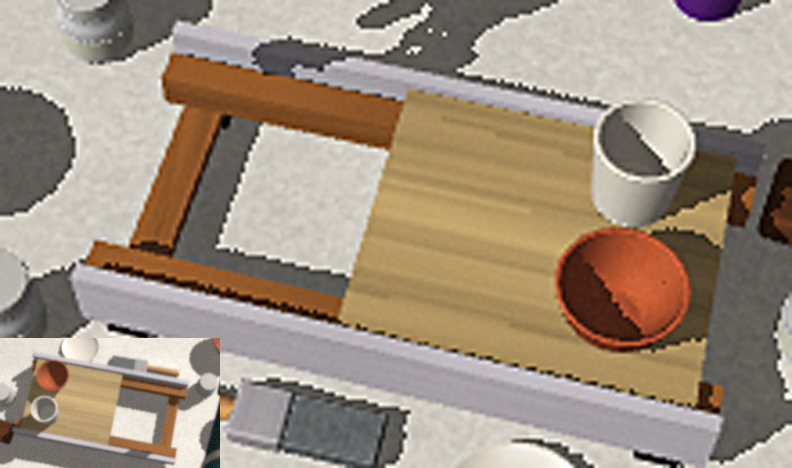

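The board lies at home, its rear corners at (408,90) and (343,318) in the crop, sitting lower against the guides. The cup and bowl are upright and the hand is clear, so I'm handing in.

```bash
python3 -c "
from station import manip
print(manip.close_job())"
```

```text
the job is handed in; nothing more can be done
None
```

I slid the board along the rails to a firm stop at home, where it looks dropped into the notches. The cup and bowl are still standing, the hand is clear, and I handed the job in at about 12 s (no verdict was returned).

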